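# Find the storage-box lid that rocks and press it home

## Task

One of the four wooden lids on the blue storage boxes is not pressed home: find it by pressing near the ends of the lids with a fingertip until one rocks like a seesaw, then push that lid at its middle until it is fully home and no longer rocks. Do not push at the middle of a lid that sits firm, as that wedges its seal. Only press with the fingers: lift nothing, and leave the other things on the table where they are.

Things in the scene. Friction and masses are not known exactly. Their poses are not given: they have to be found in the camera images.
- crock_a: rectangular blue stoneware box, 74 x 112 mm, about 60 mm tall, fixed to the table, with a flat plain wooden lid 84 x 122 mm whose skirt hides the rim. Origin: centre of the box in the plane of its rim; x across (84 mm side of the lid), y along (122 mm side), z up. The lid's flat top is 10 mm above the origin when the lid is fully home, 16 mm when it is not. The box heights differ by up to 6 mm, so a lid that is not home cannot be told by eye
- crock_b: rectangular blue stoneware box, 74 x 112 mm, about 60 mm tall, fixed to the table, with a flat plain wooden lid 84 x 122 mm whose skirt hides the rim. Origin: centre of the box in the plane of its rim; x across (84 mm side of the lid), y along (122 mm side), z up. The lid's flat top is 10 mm above the origin when the lid is fully home, 16 mm when it is not. The box heights differ by up to 6 mm, so a lid that is not home cannot be told by eye
- crock_c: rectangular blue stoneware box, 74 x 112 mm, about 60 mm tall, fixed to the table, with a flat plain wooden lid 84 x 122 mm whose skirt hides the rim. Origin: centre of the box in the plane of its rim; x across (84 mm side of the lid), y along (122 mm side), z up. The lid's flat top is 10 mm above the origin when the lid is fully home, 16 mm when it is not. The box heights differ by up to 6 mm, so a lid that is not home cannot be told by eye
- crock_d: rectangular blue stoneware box, 74 x 112 mm, about 60 mm tall, fixed to the table, with a flat plain wooden lid 84 x 122 mm whose skirt hides the rim. Origin: centre of the box in the plane of its rim; x across (84 mm side of the lid), y along (122 mm side), z up. The lid's flat top is 10 mm above the origin when the lid is fully home, 16 mm when it is not. The box heights differ by up to 6 mm, so a lid that is not home cannot be told by eye
- rock_a (a joint): tilt of the lid of crock_a about the box's x axis, rad, 0 = level, positive = the +y end up. A loose lid seesaws about its middle by up to 0.08 either way when one end, some 45 mm from the middle along y, is pressed with 2 to 8 N, and springs back level; a lid that is home does not give under the finger
- rock_b (a joint): tilt of the lid of crock_b about the box's x axis, rad, 0 = level, positive = the +y end up. A loose lid seesaws about its middle by up to 0.08 either way when one end, some 45 mm from the middle along y, is pressed with 2 to 8 N, and springs back level; a lid that is home does not give under the finger
- rock_c (a joint): tilt of the lid of crock_c about the box's x axis, rad, 0 = level, positive = the +y end up. A loose lid seesaws about its middle by up to 0.08 either way when one end, some 45 mm from the middle along y, is pressed with 2 to 8 N, and springs back level; a lid that is home does not give under the finger
- rock_d (a joint): tilt of the lid of crock_d about the box's x axis, rad, 0 = level, positive = the +y end up. A loose lid seesaws about its middle by up to 0.08 either way when one end, some 45 mm from the middle along y, is pressed with 2 to 8 N, and springs back level; a lid that is home does not give under the finger
- seat_a (a joint): how far the lid of crock_a has gone straight down from where it was at the start, m; every lid reads 0 at the start, home or not. A loose lid goes 0.006 m down to be home and stays there: its seal resists with about 12 N at the middle, so 14 to 20 N within 10 mm of the middle is needed; pressed at an end it only tips and cannot get home. Negative = lifted
- seat_b (a joint): how far the lid of crock_b has gone straight down from where it was at the start, m; every lid reads 0 at the start, home or not. A loose lid goes 0.006 m down to be home and stays there: its seal resists with about 12 N at the middle, so 14 to 20 N within 10 mm of the middle is needed; pressed at an end it only tips and cannot get home. Negative = lifted
- seat_c (a joint): how far the lid of crock_c has gone straight down from where it was at the start, m; every lid reads 0 at the start, home or not. A loose lid goes 0.006 m down to be home and stays there: its seal resists with about 12 N at the middle, so 14 to 20 N within 10 mm of the middle is needed; pressed at an end it only tips and cannot get home. Negative = lifted
- seat_d (a joint): how far the lid of crock_d has gone straight down from where it was at the start, m; every lid reads 0 at the start, home or not. A loose lid goes 0.006 m down to be home and stays there: its seal resists with about 12 N at the middle, so 14 to 20 N within 10 mm of the middle is needed; pressed at an end it only tips and cannot get home. Negative = lifted
- mug: white mug, 80 mm wide, 90 mm tall, with a handle, a bystander; origin at the centre of its underside
- pepper: dark wooden pepper mill, 42 mm wide, 78 mm tall, a bystander; origin at the centre of its underside
- spoon: steel spoon, about 200 mm long, lying flat, a bystander; origin near its handle's axis
- bowl: blue bowl, 116 mm wide, 45 mm tall, a bystander; origin at the centre of its underside
- pumpkin: small orange pumpkin, 172 mm wide, 125 mm tall with its stalk, a bystander; origin at the centre of its underside
- eggcup: white egg cup, 48 mm wide, 55 mm tall, a bystander; origin at the centre of its underside

How it is judged:
On the way, in this order (a step that is already met when the one before it is completed fails the run):
1. the loose lid is made to rock, by more than 0.04 rad, while it is not yet home ((((value of joint rock_a above 0.04 rad or value of joint rock_a below -0.04 rad) and value of joint seat_a below 0.004 m) or ((value of joint rock_b above 0.04 rad or value of joint rock_b below -0.04 rad) and value of joint seat_b below 0.004 m) or ((value of joint rock_c above 0.04 rad or value of joint rock_c below -0.04 rad) and value of joint seat_c below 0.004 m) or ((value of joint rock_d above 0.04 rad or value of joint rock_d below -0.04 rad) and value of joint seat_d below 0.004 m))), for 0.1 s.
2. the loose lid is pushed down home, at least 4.5 of its 6 mm, and all lids are level within 0.02 rad (value of joint any of seat_a, seat_b, seat_c, seat_d above 0.0045 m and value of joint rock_a between -0.02 and 0.02 rad and value of joint rock_b between -0.02 and 0.02 rad and value of joint rock_c between -0.02 and 0.02 rad and value of joint rock_d between -0.02 and 0.02 rad), for 0.2 s.
At the end, for the whole second after the job is handed in: the lid that rocked is at least 4.5 of its 6 mm down, all lids are level within 0.02 rad, no lid is raised by 2 mm or more, and every bystander is within 30 mm of where it began (all of step 2 and value of joint each of seat_a, seat_b, seat_c, seat_d above -0.002 m and distance of each of mug, pepper, spoon, bowl, pumpkin, eggcup from where it was at the start of the episode below 0.03 m); the robot touches nothing.
It fails at once if a lid that sits firm is pushed within 18 mm of its middle (along the long side) with more than 18 N, and does not go down ((contact force between the fingers and crock_a above 18 N and value of joint seat_a below 0.001 m and y of the grasp point in the frame of crock_a between -0.018 and 0.018 m) or (contact force between the fingers and crock_b above 18 N and value of joint seat_b below 0.001 m and y of the grasp point in the frame of crock_b between -0.018 and 0.018 m) or (contact force between the fingers and crock_c above 18 N and value of joint seat_c below 0.001 m and y of the grasp point in the frame of crock_c between -0.018 and 0.018 m) or (contact force between the fingers and crock_d above 18 N and value of joint seat_d below 0.001 m and y of the grasp point in the frame of crock_d between -0.018 and 0.018 m)).
It fails at once if a lid is lifted by more than 3 mm (value of joint any of seat_a, seat_b, seat_c, seat_d below -0.003 m).
It fails at once if a bystander is lifted or shoved by more than 30 mm (distance of any of mug, pepper, spoon, bowl, pumpkin, eggcup from where it was at the start of the episode above 0.03 m).
It fails at once if a standing bystander is tipped over (angle between any of mug, pepper, bowl, pumpkin, eggcup's own z axis and vertical above 0.6 rad).
It also fails if it takes over 51 s, if anything falls off the work surface, if the arm or the gripper's body presses on something with over 40 N, if the wrist force passes 120 N, or if a joint passes its speed limit or range.

## Robot

A 7-joint arm with a two-finger parallel gripper is mounted at the origin on the work surface. World frame = base frame: x ahead of the robot, y to its left, z up, the work surface at z = 0. Lengths are in m, angles in rad, forces in N, time in s.
With the tool pointing down it reaches from about 0.425 to 0.875 m from the base axis. Payload 4.7 kg.
Tool frame: the origin (TCP) lies between the finger pads; the fingertips stand 17 mm ahead of it and the grasp point (between the pads) lies 2 mm behind it; z points along the fingers, y is the direction in which the jaws open and shut (so a half turn about z gives the same grasp; the last joint's range is limited). The gripper opens to 85 mm and grips with 20 to 120 N. Pads are 22 mm wide; open, the fingers measure 114 mm over their backs; the gripper's body (76 mm by 85 mm) begins 54 mm behind the grasp point. The pads swing forward as they close: fully open they stand 13 mm farther back than shut.
Start: joints at [1.261, 0.321, -0.07, 1.45, 0.023, 1.371, -0.057], TCP at [0.207, -0.616, 0.248] pointing down, gripper open.
Joint ranges: [-2.86, 2.86], [-0.3, 2.09], [-1.38, 1.24], [0.06, 2.45], [-1.56, 4.7], [0.09, 2.05], [-2.69, 2.69]. Speed limits (rad/s): [2.57, 2.57, 3.14, 3.14, 3.14, 3.14, 3.14].

## Interface

Orientations are given as a unit quaternion [w, x, y, z].
In Python, from rig import r gives the robot as it stands.
- The arm moves only by the tool drive_tool, never from a script. Its argument "deltas" is a list of rows, each a list of 7 numbers: the shift along the tool's x, y, z in mm, then the turn, a rotation vector about the tool's x, y, z in rad, then the closure in counts, from 0 (fully open) to 255 (shut). In form: [[x, y, z, ax, ay, az, grip], ...]. A call has 1 to 8 rows; each row is the pose to reach, as a shift and turn from the pose commanded when the call began, along the tool's axes at that moment; what a row does not reach only later rows make up. A row lasts 1/8 s, in which the tool goes at most 62.5 mm and 10.7 degrees, less where a joint would pass 70% of its speed; a pose out of reach is approached as far as the arm can. A call with a gripper value outside its range is refused whole. The fingers move at their own pace and stop on an object; "newtons" is the grip in N (left out, the last holds). Time passes only in rows, so rows that repeat a pose let the fingers close. It gives the time, the measured TCP pose, the force and the opening at its end, in the units of the state.
- r.state(): the state, without advancing time (a new reading comes with each control period).
- r.camera(name): name is "side" or "top" or "wrist"; returns a dict with "frame" (384x512x3 uint8, red, green, blue), "camera_matrix" (3x3 intrinsics, pixels), "R" (3x3) and "t" (3): a world point X has camera coordinates R X + t. Camera axes: x right, y down, z forward; pixel columns grow to the right and rows downward; lengths in m; the calibration is good to about 2 mm. The wrist camera is an equidistant fisheye: a pixel r from the principal point sees the ray r / f radians off the axis. A picture is of the moment at which its call begins. There is no depth.
- r.close_job(): hands the job in, once; it reports no verdict.
Trained networks look in the newest picture that a camera, given by its name, has taken for a name from the list of things; names that differ only in an ending like _2 or _b are one class to them, and where a whole thing is asked for, a point or a joint stands for the part that bears it (a point fixed in the world has none). Each returns a list of dicts, best first, with "conf" (0 to 1); they miss things now and then, are a little off and sometimes report something else, mostly with a low value. They report only what shows in the picture. A call takes as long as a camera call.
- r.outline_of(camera, target): "mask" (384x512 bool, what is visible of it).
- r.tip_of(camera, target): "centre" ([x, y, z] in m, in the coordinates of the camera as it stood for that picture, good to about 4 mm: a listed point, or the origin of a listed thing).
The state is a dict: "t": time; "qpos": joint angles; "qd": joint speeds; "tau": joint torques, N m; "tcp_pos": TCP position; "tcp_rot": TCP orientation; "wrist_force": force on the tool from outside, world axes, zero at the start; "moment": the same for the moment, N m; "opening": opening from 0.0 (shut) to 1.0 (fully open).
Only numpy, scipy, OpenCV 4.12 (cv2) and the standard library are available. Lean on these libraries where they do the work, as an engineer would, in place of code of your own. Each camera call takes 0.05 s, during which the arm holds its last target. There are 200 camera calls.

## Working session

There is one attempt and no reset: what is moved stays moved. The work goes in short steps, Python scripts to look and compute and a tool call to move; the robot and the scene stay as the last step left them, time stands still between calls to the robot, and variables do not carry over. Pictures are saved under pics/ and viewed, about 8 in all and at most 12, crops included, and the job is handed in when it is done.

Besides the shell and the picture viewer there is one more tool, called after ">>>" by a JSON object that holds its "api" and its "payload". drive_tool: Moves the arm, as the interface text tells. Its arguments: {"type":"object","properties":{"deltas":{"type":"array"},"newtons":{"type":"number"}},"required":["deltas"]}

```bash
mkdir -p pics; cat > h.py <<'E'
from rig import r
import numpy as np, cv2
def shot(n,f):
    c=r.camera(n); cv2.imwrite('pics/'+f,c['frame'][:,:,::-1]); return c
def world(c,p): return np.array(c['R']).T@(np.array(p)-np.array(c['t']))
E
python3 - <<'E'
from h import *
s=r.state(); print({k:np.round(v,3) for k,v in s.items()})
for n in ['top','side']:
    c=shot(n,n+'1.png')
    print(n, np.round(world(c,[0,0,0]),3))
    for d in ['crock_a','mug','pumpkin','pepper','eggcup','bowl','spoon']:
        for k in r.tip_of(n,d): print(d,round(k['conf'],2),np.round(world(c,k['centre']),3))
    for o in r.outline_of(n,'crock_a'):
        m=o['mask'].astype(np.uint8); print('mask',round(o['conf'],2),m.sum(),cv2.minAreaRect(np.argwhere(m)[:,::-1].astype(np.float32)))
E
```

```text
{'t': np.float64(0.0), 'qpos': array([ 1.261,  0.322, -0.07 ,  1.452,  0.023,  1.371, -0.057]), 'qd': array([ 0.   ,  0.003, -0.001,  0.   , -0.   ,  0.001,  0.001]), 'tau': array([ 0.0000e+00, -4.9358e+01, -3.8300e-01, -3.1433e+01,  1.3000e-02,
        1.1000e-02, -0.0000e+00]), 'tcp_pos': array([ 0.207, -0.616,  0.247]), 'tcp_rot': array([-0.001,  0.987,  0.161, -0.   ]), 'wrist_force': array([-0.409,  0.183, -1.101]), 'moment': array([0.042, 0.012, 0.012]), 'opening': np.float64(0.999)}
top [ 0.461 -0.018  1.106]
crock_a 0.98 [ 0.463 -0.31   0.059]
crock_a 0.78 [0.475 0.069 0.064]
crock_a 0.67 [ 0.631 -0.175  0.068]
mug 0.72 [0.474 0.067 0.062]
mug 0.63 [0.427 0.261 0.001]
pumpkin 0.67 [ 0.506  0.411 -0.004]
pepper 0.44 [0.661 0.037 0.002]
pepper 0.17 [ 0.628 -0.176  0.067]
eggcup 0.74 [ 0.744  0.061 -0.002]
bowl 0.84 [ 0.677 -0.348 -0.002]
spoon 0.77 [ 0.471 -0.428  0.003]
mask 0.93 1465 ((228.41461181640625, 236.73170471191406), (31.804283142089844, 46.381248474121094), 83.6598129272461)
mask 0.88 1473 ((320.0, 178.5), (33.0, 46.0), 90.0)
mask 0.69 1597 ((369.2353515625, 241.558
[... 472 characters left out ...]
 0.661  0.037 -0.002]
pepper 0.58 [ 0.459 -0.304  0.063]
eggcup 0.89 [ 0.738  0.065 -0.001]
bowl 0.85 [ 0.671 -0.348  0.004]
spoon 0.31 [0.624 0.163 0.058]
mask 0.81 1335 ((259.8000183105469, 159.10000610351562), (36.366188049316406, 44.58810806274414), 18.434947967529297)
mask 0.74 1934 ((207.94691467285156, 237.70355224609375), (40.35692596435547, 56.63139343261719), 41.18592834472656)
mask 0.7 1366 ((278.10003662109375, 229.7000274658203), (34.15259552001953, 43.00697326660156), 18.43494987487793)
mask 0.62 1309 ((328.5, 148.0), (33.23401641845703, 48.790367126464844), 45.0)
mask 0.6 1671 ((276.8500061035156, 233.95001220703125), (35.10127639770508, 51.861351013183594), 18.43494987487793)
```

View pics/top1.png

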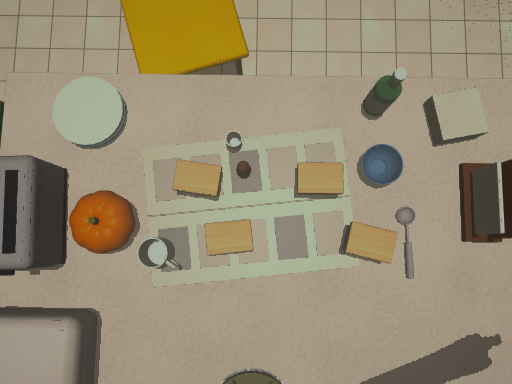

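View pics/side1.png

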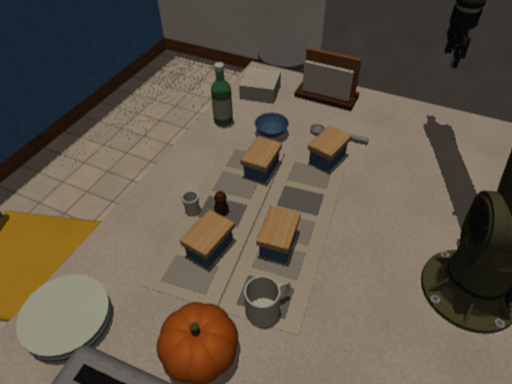

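```bash
python3 - <<'E'
from h import *
c=shot('top','top2.png')
K=np.array(c['camera_matrix']);R=np.array(c['R']);t=np.array(c['t'])
hsv=cv2.cvtColor(c['frame'],cv2.COLOR_RGB2HSV)
m=cv2.inRange(hsv,(10,85,100),(25,255,255)); m[:120]=0; m[:,:145]=0; m[:,410:]=0;m[300:]=0
m=cv2.morphologyEx(m,cv2.MORPH_OPEN,np.ones((5,5)))
n,l,st,ce=cv2.connectedComponentsWithStats(m)
for i in range(1,n):
    if st[i,4]<300: continue
    p=np.argwhere(l==i)[:,::-1].astype(np.float64)
    d=np.c_[p,np.ones(len(p))]@np.linalg.inv(K).T@R
    o=-R.T@t; w=(o+d*((0.073-o[2])/d[:,2:]))[:,:2]
    ((cx,cy),sz,a)=cv2.minAreaRect((w*1000).astype(np.float32))
    b=cv2.boxPoints(((cx,cy),sz,a)); e1=b[1]-b[0];e2=b[2]-b[1]
    e=e1 if np.hypot(*e1)>np.hypot(*e2) else e2
    e=e/np.hypot(*e); e=e*np.sign(e[1])
    print(st[i,4],ce[i].round(),'centre',np.round([cx,cy]),'mean',(w.mean(0)*1000).round(),'size',np.round(sz),'long',e.round(3),'ends',(np.array([cx,cy])+45*e).round(),(np.array([cx,cy])-45*e).round())
E
```

```text
1372 [197. 177.] centre [628. 156.] mean [627. 156.] size [121.  83.] long [0.136 0.991] ends [634. 201.] [621. 112.]
1362 [320. 178.] centre [ 632. -174.] mean [ 632. -174.] size [ 81. 118.] long [-0.007  1.   ] ends [ 632. -129.] [ 632. -219.]
1443 [228. 237.] centre [471.  67.] mean [471.  67.] size [ 83. 121.] long [-0.128  0.992] ends [465. 111.] [477.  22.]
1490 [371. 242.] centre [ 464. -308.] mean [ 464. -308.] size [121.  83.] long [0.224 0.975] ends [ 474. -264.] [ 454. -352.]
```

>>> {"api": "drive_tool", "payload": {"deltas": [[0, 0, 0, 0, 0, 0.16, 255], [0, 0, 0, 0, 0, 0.324, 255], [0, 0, 0, 0, 0, 0.324, 255], [0, 0, 0, 0, 0, 0.324, 255]]}}

```text
t: 1.45
tcp_pos: [0.2069, -0.6162, 0.2483]
tcp_rot: [0.0, 1.0, 0.001, 0.0]
wrist_force: [-0.7, -0.1, 0.5]
opening: 0.142
```

>>> {"api": "drive_tool", "payload": {"deltas": [[41, -44, 0, 0, 0, 0, 255], [82, -88, 30, 0, 0, 0, 255], [123, -132, 60, 0, 0, 0, 255], [164, -176, 90, 0, 0, 0, 255], [206, -220, 110, 0, 0, 0, 255], [247, -264, 128, 0, 0, 0, 255], [247, -264, 128, 0, 0, 0, 255], [247, -264, 128, 0, 0, 0, 255]]}}

```text
t: 2.45
tcp_pos: [0.4543, -0.3515, 0.1201]
tcp_rot: [-0.0, 1.0, 0.002, -0.0]
wrist_force: [1.0, -1.2, -0.2]
opening: 0.001
```

```bash
python3 - <<'E'
from h import *
s=r.state(); print(s['tcp_pos'].round(4) if hasattr(s['tcp_pos'],'round') else s['tcp_pos'],s['wrist_force'],s['opening'])
c=shot('wrist','w1.png')
for k in r.tip_of('wrist','crock_a'): print(k['conf'],world(c,k['centre']).round(3))
E
```

```text
[ 0.4543 -0.3515  0.1201] [ 0.96442715 -1.19257278 -0.24831421] 0.0005735304871042351
0.65 [ 0.459 -0.305  0.061]
```

View pics/w1.png

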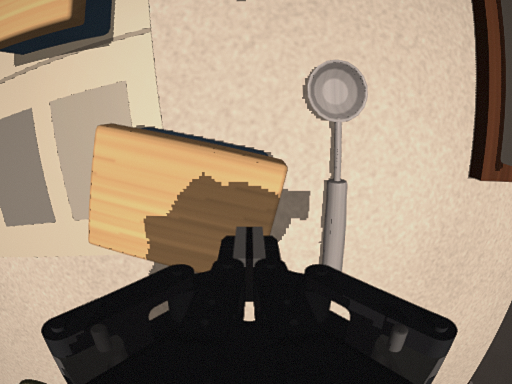

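The wrist view shows the lid (corners about (97,125)–(287,165)) with the shut fingertips at (250,240), above its right (-y) end; the spoon is clear. Now I press down in small steps.

>>> {"api": "drive_tool", "payload": {"deltas": [[0, 0, 12, 0, 0, 0, 255], [0, 0, 15, 0, 0, 0, 255], [0, 0, 17, 0, 0, 0, 255], [0, 0, 19, 0, 0, 0, 255], [0, 0, 19, 0, 0, 0, 255]]}}

```text
t: 3.18
tcp_pos: [0.4538, -0.3523, 0.1012]
tcp_rot: [0.0, 1.0, -0.0, -0.0]
wrist_force: [0.4, -0.3, -0.1]
opening: -0.003
```

>>> {"api": "drive_tool", "payload": {"deltas": [[0, 0, 2, 0, 0, 0, 255], [0, 0, 4, 0, 0, 0, 255], [0, 0, 4, 0, 0, 0, 255]]}}

```text
t: 3.55
tcp_pos: [0.4537, -0.3522, 0.0971]
tcp_rot: [-0.0, 1.0, -0.0, -0.0]
wrist_force: [0.6, 1.1, -0.5]
opening: -0.001
```

>>> {"api": "drive_tool", "payload": {"deltas": [[0, 0, 2, 0, 0, 0, 255], [0, 0, 3, 0, 0, 0, 255], [0, 0, 3, 0, 0, 0, 255]]}}

```text
t: 3.92
tcp_pos: [0.4538, -0.3523, 0.0943]
tcp_rot: [0.0, 1.0, -0.0, -0.0]
wrist_force: [-0.3, -0.2, 0.4]
opening: 0.0
```

>>> {"api": "drive_tool", "payload": {"deltas": [[0, 0, 2, 0, 0, 0, 255], [0, 0, 2, 0, 0, 0, 255]]}}

```text
t: 4.18
tcp_pos: [0.4539, -0.3527, 0.0925]
tcp_rot: [0.0, 1.0, -0.0, 0.0]
wrist_force: [-1.1, -0.7, 1.6]
opening: 0.003
```

>>> {"api": "drive_tool", "payload": {"deltas": [[0, 0, 1, 0, 0, 0, 255], [0, 0, 1, 0, 0, 0, 255]]}}

```text
t: 4.42
tcp_pos: [0.4539, -0.3528, 0.0915]
tcp_rot: [0.0, 1.0, -0.0, 0.0]
wrist_force: [-1.2, -2.1, 1.3]
opening: -0.002
```

>>> {"api": "drive_tool", "payload": {"deltas": [[0, 0, 1, 0, 0, 0, 255], [0, 0, 1, 0, 0, 0, 255]]}}

```text
t: 4.68
tcp_pos: [0.4539, -0.3528, 0.091]
tcp_rot: [0.001, 1.0, -0.0, 0.0]
wrist_force: [-1.1, -0.3, 5.8]
opening: 0.002
```

>>> {"api": "drive_tool", "payload": {"deltas": [[0, 0, 1, 0, 0, 0, 255], [0, 0, 1, 0, 0, 0, 255]]}}

```text
t: 4.92
tcp_pos: [0.454, -0.3529, 0.0906]
tcp_rot: [0.001, 1.0, -0.0, 0.0]
wrist_force: [-2.7, -0.0, 9.0]
opening: 0.002
```

>>> {"api": "drive_tool", "payload": {"deltas": [[0, 0, 2, 0, 0, 0, 255], [0, 0, 2, 0, 0, 0, 255]]}}

```text
t: 5.18
tcp_pos: [0.454, -0.3529, 0.0888]
tcp_rot: [0.001, 1.0, -0.0, 0.0]
wrist_force: [-4.0, -0.1, 9.2]
opening: -0.001
```

>>> {"api": "drive_tool", "payload": {"deltas": [[0, 0, 2, 0, 0, 0, 255], [0, 0, 2, 0, 0, 0, 255]]}}

```text
t: 5.42
tcp_pos: [0.4541, -0.353, 0.0874]
tcp_rot: [0.001, 1.0, -0.0, 0.0]
wrist_force: [-3.7, 0.6, 12.3]
opening: 0.003
```

```bash
python3 - <<'E'
from h import *
s=r.state(); print(s['tcp_pos'],s['wrist_force'],s['moment'])
a=r.camera('wrist')['frame'][60:300]; b=cv2.imread('pics/w1.png')[60:300,:,::-1]
cv2.imwrite('pics/w2.png',r.camera('wrist')['frame'][:,:,::-1])
s=r.state(); print(s['tcp_pos'],s['wrist_force'],s['moment'])
E
```

```text
[ 0.45406924 -0.35298749  0.08744967] [-3.73705428  0.56754767 12.28577669] [0.22750577 0.91923362 0.01703358]
[ 0.4540842  -0.35297038  0.08745817] [-4.66471809  1.04963088 12.18482841] [0.14506665 0.87203275 0.0223929 ]
```

>>> {"api": "drive_tool", "payload": {"deltas": [[0, 0, 1, 0, 0, 0, 255], [0, 0, 1, 0, 0, 0, 255]]}}

```text
t: 5.78
tcp_pos: [0.4542, -0.353, 0.0872]
tcp_rot: [0.001, 1.0, -0.0, 0.0]
wrist_force: [-6.0, 0.6, 17.6]
opening: 0.002
```

```bash
python3 - <<'E'
from h import *
c=shot('side','side2.png'); a=c['frame'][:,:,::-1]; b=cv2.imread('pics/side1.png')
f=lambda i: cv2.resize(i[110:190,290:380],None,fx=6,fy=6,interpolation=cv2.INTER_CUBIC)[:,:390]
f=lambda i: cv2.resize(i[115:185,295:375],(400,350),interpolation=cv2.INTER_CUBIC)
cv2.imwrite('pics/cmp.png',np.hstack([f(b),f(a)]))
E
```

```text
(no output)
```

View pics/cmp.png

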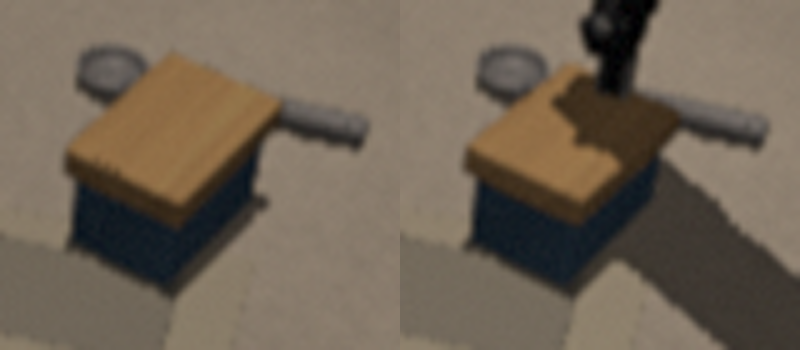

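The side comparison shows the pressed end of the lid lowered (corner (282,100)→(280,118)) and the opposite end slightly raised. That lid rocks and ran to its stop, so it is the loose one. I'll lift, move to its middle and press.

>>> {"api": "drive_tool", "payload": {"deltas": [[0, 0, -12, 0, 0, 0, 255], [0, 0, -24, 0, 0, 0, 255], [5, -22, -24, 0, 0, 0, 255], [10, -45, -24, 0, 0, 0, 255], [10, -45, -16, 0, 0, 0, 255], [10, -45, -12, 0, 0, 0, 255], [10, -45, -12, 0, 0, 0, 255]]}}

```text
t: 6.7
tcp_pos: [0.4631, -0.3077, 0.0954]
tcp_rot: [-0.0, 1.0, -0.001, -0.001]
wrist_force: [0.6, 0.3, 0.3]
opening: -0.002
```

>>> {"api": "drive_tool", "payload": {"deltas": [[0, 0, 2, 0, 0, 0, 255], [0, 0, 3, 0, 0, 0, 255], [0, 0, 3, 0, 0, 0, 255]]}}

```text
t: 7.08
tcp_pos: [0.4638, -0.3075, 0.0933]
tcp_rot: [0.0, 1.0, -0.0, -0.0]
wrist_force: [-0.1, -0.3, -0.5]
opening: 0.003
```

>>> {"api": "drive_tool", "payload": {"deltas": [[0, 0, 1, 0, 0, 0, 255], [0, 0, 2, 0, 0, 0, 255], [0, 0, 2, 0, 0, 0, 255]]}}

```text
t: 7.45
tcp_pos: [0.4639, -0.3074, 0.0915]
tcp_rot: [0.0, 1.0, -0.0, 0.0]
wrist_force: [-0.4, -0.1, 1.9]
opening: 0.003
```

>>> {"api": "drive_tool", "payload": {"deltas": [[0, 0, 1, 0, 0, 0, 255], [0, 0, 1, 0, 0, 0, 255]]}}

```text
t: 7.7
tcp_pos: [0.464, -0.3074, 0.0914]
tcp_rot: [0.0, 1.0, -0.0, 0.0]
wrist_force: [-2.3, 1.3, 7.4]
opening: 0.002
```

>>> {"api": "drive_tool", "payload": {"deltas": [[0, 0, 1, 0, 0, 0, 255], [0, 0, 1, 0, 0, 0, 255]]}}

```text
t: 7.95
tcp_pos: [0.464, -0.3074, 0.0907]
tcp_rot: [0.0, 1.0, -0.0, 0.0]
wrist_force: [-3.7, 1.4, 8.9]
opening: -0.001
```

>>> {"api": "drive_tool", "payload": {"deltas": [[0, 0, 1, 0, 0, 0, 255], [0, 0, 1, 0, 0, 0, 255]]}}

```text
t: 8.2
tcp_pos: [0.464, -0.3074, 0.0898]
tcp_rot: [0.0, 1.0, -0.0, 0.0]
wrist_force: [-3.2, 1.6, 9.9]
opening: 0.002
```

>>> {"api": "drive_tool", "payload": {"deltas": [[0, 0, 1, 0, 0, 0, 255], [0, 0, 2, 0, 0, 0, 255], [0, 0, 2, 0, 0, 0, 255]]}}

```text
t: 8.57
tcp_pos: [0.464, -0.3074, 0.0885]
tcp_rot: [0.0, 1.0, -0.0, 0.0]
wrist_force: [-4.9, 2.2, 13.7]
opening: 0.0
```

>>> {"api": "drive_tool", "payload": {"deltas": [[0, 0, 1, 0, 0, 0, 255], [0, 0, 2, 0, 0, 0, 255], [0, 0, 2, 0, 0, 0, 255]]}}

```text
t: 8.95
tcp_pos: [0.4641, -0.3075, 0.0883]
tcp_rot: [0.001, 1.0, -0.0, -0.0]
wrist_force: [-9.3, 4.8, 25.1]
opening: 0.0
```

>>> {"api": "drive_tool", "payload": {"deltas": [[0, 0, 1, 0, 0, 0, 255], [0, 0, 1, 0, 0, 0, 255]]}}

```text
t: 9.2
tcp_pos: [0.4641, -0.3075, 0.0882]
tcp_rot: [0.001, 1.0, -0.0, -0.0]
wrist_force: [-10.5, 7.2, 29.1]
opening: 0.0
```

>>> {"api": "drive_tool", "payload": {"deltas": [[0, 0, -15, 0, 0, 0, 255], [0, 0, -30, 0, 0, 0, 255], [-30, -60, -60, 0, 0, 0, 255], [-40, -120, -60, 0, 0, 0, 255], [-40, -120, -60, 0, 0, 0, 255]]}}

```text
t: 9.82
tcp_pos: [0.4236, -0.1835, 0.1439]
tcp_rot: [0.0, 1.0, 0.003, 0.0]
wrist_force: [0.7, -0.9, 0.1]
opening: -0.001
```

```bash
python3 - <<'E'
from h import *
c=shot('side','side3.png'); a=c['frame'][:,:,::-1]; b=cv2.imread('pics/side1.png'); m=cv2.imread('pics/side2.png')
print(r.state()['tcp_pos'])
f=lambda i: cv2.resize(i[115:185,295:375],(400,350),interpolation=cv2.INTER_CUBIC)
cv2.imwrite('pics/cmp2.png',np.hstack([f(b),f(a)]))
# sub-pixel shift of lid & others between side1 and side3
for nm,(x0,x1,y0,y1) in dict(lid=(305,352,122,162),lidleft=(305,335,135,162),body=(308,350,162,178),spoon=(352,370,128,146)).items():
    g=lambda i: cv2.cvtColor(i,cv2.COLOR_BGR2GRAY)[y0:y1,x0:x1].astype(np.float32)
    for q,l in((a,'after'),(m,'pressed')):
        try:
            W=np.eye(2,3,dtype=np.float32); cc,W=cv2.findTransformECC(g(b),g(q),W,cv2.MOTION_TRANSLATION,(3,200,1e-6),None,1); print(nm,l,W[:,2],cc)
        except cv2.error: print(nm,l,'fail')
E
```

```text
[ 0.42380892 -0.18468833  0.14380907]
lid after [-0.31014508  2.168118  ] 0.38546200634153494
lid pressed [0.25419247 0.7926601 ] 0.6260969979388757
lidleft after [-0.38364968  4.180522  ] 0.4682816250241794
lidleft pressed [0.12394803 0.54545563] 0.8877318250879749
body after [-0.01489656 -0.2771374 ] 0.9861490259889498
body pressed [-0.7156634  -0.16842382] 0.8088594993940642
spoon after [0.0171959  0.02097232] 0.9983633137675761
spoon pressed [0.02058936 0.01932147] 0.9987934772750718
```

View pics/cmp2.png

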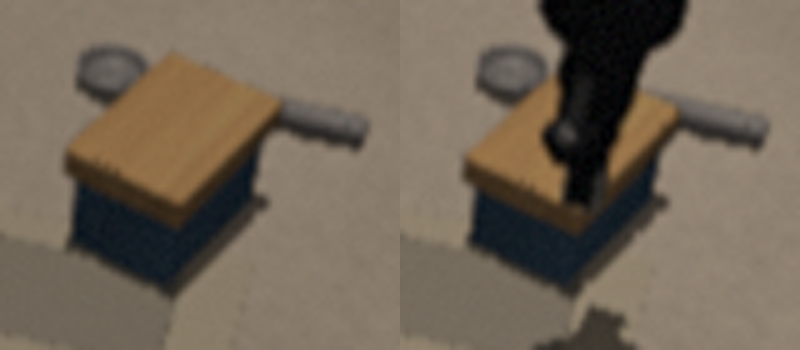

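The lid now sits lower by about 1.6 px (left corner (65,152)→(65,160) in the 5x crop) while the box and spoon have not moved. To confirm, I'll press the +y end gently.

>>> {"api": "drive_tool", "payload": {"deltas": [[25, 40, 0, 0, 0, 0, 255], [50, 79, 0, 0, 0, 0, 255], [50, 79, 25, 0, 0, 0, 255], [50, 79, 46, 0, 0, 0, 255], [50, 79, 50, 0, 0, 0, 255], [50, 79, 52, 0, 0, 0, 255], [50, 79, 52, 0, 0, 0, 255]]}}

```text
t: 10.75
tcp_pos: [0.4743, -0.2668, 0.0921]
tcp_rot: [0.0, 1.0, -0.0, 0.001]
wrist_force: [0.3, 0.1, -0.5]
opening: 0.002
```

>>> {"api": "drive_tool", "payload": {"deltas": [[0, 0, 1, 0, 0, 0, 255], [0, 0, 2, 0, 0, 0, 255], [0, 0, 2, 0, 0, 0, 255]]}}

```text
t: 11.12
tcp_pos: [0.4739, -0.2663, 0.0895]
tcp_rot: [0.0, 1.0, -0.0, 0.0]
wrist_force: [0.1, -0.6, 0.7]
opening: 0.003
```

>>> {"api": "drive_tool", "payload": {"deltas": [[0, 0, 1, 0, 0, 0, 255], [0, 0, 1, 0, 0, 0, 255]]}}

```text
t: 11.38
tcp_pos: [0.474, -0.2663, 0.0885]
tcp_rot: [0.0, 1.0, -0.0, 0.0]
wrist_force: [-0.6, 1.1, 1.2]
opening: 0.001
```

>>> {"api": "drive_tool", "payload": {"deltas": [[0, 0, 1, 0, 0, 0, 255], [0, 0, 1, 0, 0, 0, 255]]}}

```text
t: 11.62
tcp_pos: [0.474, -0.2663, 0.0882]
tcp_rot: [0.0, 1.0, -0.0, 0.0]
wrist_force: [-1.5, 0.5, 6.5]
opening: 0.0
```

```bash
python3 - <<'E'
from h import *
c=r.camera('side');K=np.array(c['camera_matrix'])
for z in(.08,.074):
    p=K@(np.array(c['R'])@np.array([.464,-.308,z])+c['t']); print(p[:2]/p[2])
E
```

```text
[328.90210691 137.48847277]
[328.68270492 139.00486493]
```

>>> {"api": "drive_tool", "payload": {"deltas": [[0, 0, 1, 0, 0, 0, 255], [0, 0, 1, 0, 0, 0, 255]]}}

```text
t: 11.92
tcp_pos: [0.4741, -0.2663, 0.088]
tcp_rot: [0.0, 1.0, -0.0, 0.0]
wrist_force: [-2.8, 2.4, 10.8]
opening: 0.005
```

>>> {"api": "drive_tool", "payload": {"deltas": [[0, 0, -15, 0, 0, 0, 255], [0, 0, -50, 0, 0, 0, 255], [0, 0, -100, 0, 0, 0, 255], [-20, 50, -150, 0, 0, 0, 255], [-60, 100, -160, 0, 0, 0, 255], [-100, 140, -160, 0, 0, 0, 255], [-140, 180, -160, 0, 0, 0, 255], [-140, 180, -160, 0, 0, 0, 255]]}}

```text
t: 12.92
tcp_pos: [0.3281, -0.451, 0.2467]
tcp_rot: [0.001, 1.0, -0.006, -0.001]
wrist_force: [0.9, 0.5, -0.3]
opening: -0.003
```

```bash
python3 - <<'E'
from h import *
a=shot('side','side4.png')['frame'][:,:,::-1]; b=cv2.imread('pics/side1.png')
print(r.state()['tcp_pos'])
for nm,(x0,x1,y0,y1) in dict(lid=(303,356,121,164),lidlow=(303,340,143,164),spoon=(352,370,128,146)).items():
    g=lambda i: cv2.cvtColor(i,cv2.COLOR_BGR2GRAY)[y0:y1,x0:x1].astype(np.float32)
    try:
        W=np.eye(2,3,dtype=np.float32); cc,W=cv2.findTransformECC(g(b),g(a),W,cv2.MOTION_TRANSLATION,(3,200,1e-6),None,1); print(nm,W[:,2],cc)
    except cv2.error: print(nm,'fail')
f=lambda i: cv2.resize(i[115:185,295:375],(400,350),interpolation=cv2.INTER_CUBIC)
cv2.imwrite('pics/cmp3.png',np.hstack([f(b),f(a)]))
E
```

```text
[ 0.33138124 -0.44825304  0.24659489]
lid [-0.05743394  0.723927  ] 0.9830893518590054
lidlow [-0.21522366  1.518889  ] 0.9909955941753001
spoon [-0.01603748  0.00652211] 0.9989258975758916
```

View pics/cmp3.png

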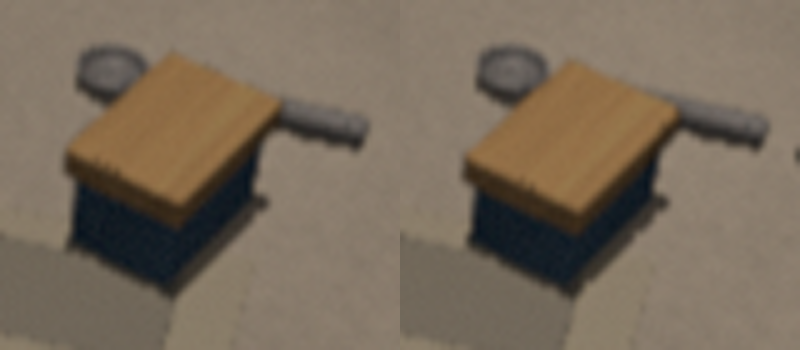

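The lid edge has dropped 1.52 px, and a 6 mm drop should show as 1.52 px. The lid is level and the spoon hasn't moved.

```bash
python3 -c "
from h import *
s=r.state();print(s['t'],s['wrist_force']);print(r.close_job())"
```

```text
12.975 [0.53380958 0.10952003 0.77024411]
the job is handed in; nothing more can be done
None
```

The loose lid was on the box next to the spoon, at about (0.464, -0.308). I pressed its -y end, where it rocked to its stop, then pushed it at the middle until it stopped going down. The job was handed in at about 13 s with the arm clear.

**Last checks**
- **Depth:** in the side camera the lid's near edge had dropped 1.52 px, which matches the 1.52 px expected for the full 6 mm. The lid looked level.
- **Firmness:** the +y end, pressed again with up to 11 N, gave only about 0.5 mm.
- **Bystanders:** the spoon had not moved. I did not check the others again, but the arm never went near them.

**What disagreed or overshot**
- **Travel:** the finger moved only about 3.3 mm during the middle push, less than the full 6 mm. The first end press, which peaked near 18 N against the 2 to 8 N in the task, probably took the lid part of the way down. Only the camera supports the full 6 mm.
- **Force:** the middle push peaked near 29 N after the lid had stopped, above the 14 to 20 N in the task.

I did not press the other three lids, as the first one I tried was the loose one.

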